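Bolt the filter lid and hold the fume inlet half open

ROBOT

A 6-joint arm with a two-finger parallel gripper is mounted at the origin on the work surface. World frame = base frame: x ahead of the robot, y to its left, z up, the work surface at z = 0. Lengths are in m, angles in rad, forces in N, time in s.
With the tool pointing down it reaches from about 0.375 to 0.975 m from the base axis. Payload 3.8 kg.
Tool frame: the origin (TCP) lies midway between the tips of the shut fingers; the grasp point (between the pads) lies 19 mm behind it; z points along the fingers, y is the direction in which the jaws open and shut (so a half turn about z gives the same grasp; the last joint's range is limited). The gripper opens to 85 mm and grips with 20 to 120 N. Pads are 22 mm wide; open, the fingers measure 114 mm over their backs; the gripper's body (76 mm by 85 mm) begins 54 mm behind the grasp point. The pads swing forward as they close: fully open they stand 13 mm farther back than shut.
Start: joints at [-1.357, 0.264, 1.604, -0, 1.274, -0.037], TCP at [0.168, -0.654, 0.231] pointing down, gripper open.
Joint ranges: [-2.63, 2.63], [-0.94, 2.18], [0.31, 2.57], [-1.31, 4.45], [0, 2.66], [-2.55, 2.55]. Speed limits (rad/s): [2.57, 2.57, 3.14, 3.14, 3.14, 3.14].

INTERFACE

Orientations are given as a unit quaternion [x, y, z, w].
In Python, from plant import monitor, vision, ticket gives the robot as it stands.
- The arm moves only by the tool servo_tool, never from a script. Its argument "motion" is a list of rows, each an object of numbers: "dx", "dy", "dz": the shift along the tool's x, y, z in cm; "twist": the turn about the tool's z in rad; "fingers": the closure, from -1 (fully open) to 1 (shut). In form: [{"dx": .., "dy": .., "dz": .., "twist": .., "fingers": ..}, ...]. A call has exactly 5 rows; each row shifts and turns the pose as measured when the row begins, along the tool's axes as they then stand; what a row does not reach is not made up. A row lasts 1/10 s, in which the tool goes at most 50 mm and 8.59 degrees, less where a joint would pass 70% of its speed; a pose out of reach is approached as far as the arm can. A call with a gripper value outside its range is refused whole. The fingers move at their own pace and stop on an object; "force" is the grip in N (left out, the last holds). Time passes only in rows, so rows that do not move let the fingers close, or fill a call up. It gives the time, the measured TCP pose, the force and the opening at its end, in the units of the state.
- monitor.get_obs(): the state, without advancing time (a new reading comes with each control period).
- vision.camera(name): name is "scene" or "side" or "wrist"; returns a dict with "pixels" (420x560x3 uint8, red, green, blue), "intrinsics" (3x3 intrinsics, pixels), "rvec" (rotation vector, rad) and "tvec" (3), from world to camera coordinates, as OpenCV has them. Camera axes: x right, y down, z forward; pixel columns grow to the right and rows downward; lengths in m; the calibration is good to about 2 mm. A picture is of the moment at which its call begins. There is no depth.
- ticket.close_job(): hands the job in, once; it reports no verdict.
The state is a dict: "clock": time; "qpos": joint angles; "qd": joint speeds; "joint_torque": joint torques, N m; "tcp_pos": TCP position; "eef_rot": TCP orientation; "ft_force": force on the tool from outside, world axes, zero at the start; "wrist_torque": the same for the moment, N m; "width": opening from 0.0 (shut) to 1.0 (fully open).
Only numpy, scipy, OpenCV 4.12 (cv2) and the standard library are available. Lean on these libraries where they do the work, as an engineer would, in place of code of your own. Each camera call takes 0.05 s, during which the arm holds its last target.

TASK

Get the bench fume extraction ready in this 3D printing lab: first slide the barrel bolt on the filter box fully home into its keeper, and only then slide the sprung shutter of the inlet box open to half of its travel and hold it there. The shutter springs shut by itself, so finish while still holding it half open with the gripper, and leave the spool, the gear and the scraper on the bench where they are.

Things in the scene. Friction and masses are not known exactly. Their poses are not given: they have to be found in the camera images.
- filter_box: Grey metal box fixed to the bench, 190 (x) x 170 (y) x 96 mm high to the top of its lid; a white hose leaves its +x face and bends into the bench, reaching 220 mm from the box centre. Its lid is shut and carries a steel barrel bolt along the box's x axis. Origin: centre of the underside, z up. Its yaw is up to 0.45 rad either way; it stands on the robot's left or right.
- bolt (a joint): Travel of the barrel bolt in m: 0 is fully withdrawn, 0.045 is fully home against its stop, with the rod through the keeper. It slides towards the filter box's own -x. Plain friction of about 2 N, no spring: it stays where it is left.
- bolt_lug (a point): Point on the centre line of the bolt's upright flat steel lug, 19 mm below its top; axes as the filter box. Lug: 14 mm thick along the travel, 24 mm wide, top 172 mm above the bench. Rod, guides and keeper below it end at 125 mm: keep fingertips over 128 mm, and pinch or push the lug along the travel. In the filter box frame: x = 0.015 m minus the joint value, y = 0, z = 0.153 m.
- keeper (a point): Centre of the steel keeper staple on the filter box's front rim, which the 12 mm rod enters; it lies at (-75, 0, 111) mm in the filter box frame.
- inlet_box: Grey box fixed to the bench on the side without the filter box, 130 (x) x 220 (y) x 80 mm high; two 12 mm high aluminium rails on top, along y, 112 mm apart; a 70 mm round port under the shutter. A white hose on its +x face reaches 190 mm from the centre. Rail ticks mark the tab's middle when shut, half open (thicker tick) and open. Origin: centre of the underside, z up. Yaw up to 0.45 rad.
- shutter (a joint): Travel of the sliding aluminium shutter in m: 0 shut, 0.035 half travel, 0.070 fully open. It opens towards the inlet box's own +y. A spring pulls it shut: about 2 N when shut, 8.3 N at half travel, 14.6 N fully open (180 N/m), with 0.4 N of friction; let go, it springs shut.
- shutter_tab (a point): Point on the centre line of the shutter's upright aluminium tab, 18 mm below its top; axes as the inlet box. Tab: 12 mm thick along the travel, 40 mm wide, top 143 mm above the bench; the plate around its foot is at most 91 mm high, the rails 92 mm. Pinch it from above along the travel, or push it. In the inlet box frame: x = 0, y = -0.022 m plus the joint value, z = 0.125 m.
- half_mark (a point): Fixed point over the half-travel ticks: the shutter_tab point meets it when the shutter is at half travel. In the inlet box frame at (0, 13, 125) mm.
- spool: Bystander: small filament spool standing flat, 100 mm across and 56 mm high, beyond the boxes. Origin: centre of the underside.
- gear: Bystander: grey printed gear, 56 mm across and 22 mm high, lying between the boxes on the robot's side. Origin: centre of the underside.
- scraper: Bystander: flat print scraper, 200 mm long, lying near the robot on its left. Origin: about its middle, at the underside.

How it is judged:
By the outcome, as a careful person would: the job done as asked, in the order asked, and still so for the second after the job is handed in, while the arm keeps its last pose, push and grip.
It also fails if it takes over 40 s, if anything falls off the work surface, if the arm or the gripper's body presses on something with over 40 N, if the wrist force passes 120 N, or if a joint passes its speed limit or range.

## Working session

There is one attempt and no reset: what is moved stays moved. The work goes in short steps, Python scripts to look and compute and a tool call to move; the robot and the scene stay as the last step left them, time stands still between calls to the robot, and variables do not carry over. Pictures are saved under pics/ and viewed, and the job is handed in when it is done.

Besides the shell and the picture viewer there is one more tool, called after "Emit:" by a JSON object that holds its "name" and its "arguments". servo_tool: Moves the arm, as the interface text tells. Its arguments: {"type":"object","properties":{"motion":{"type":"array","items":{"type":"object","properties":{"dx":{"type":"number"},"dy":{"type":"number"},"dz":{"type":"number"},"twist":{"type":"number"},"fingers":{"type":"number"}}}},"force":{"type":"number"}},"required":["motion"]}

```bash
mkdir -p pics; ls; cat > h.py <<'E'
import numpy as np, cv2
from plant import monitor, vision, ticket
def snap(name,tag):
    c=vision.camera(name); cv2.imwrite(f'pics/{tag}.png',cv2.cvtColor(c['pixels'],cv2.COLOR_RGB2BGR))
    np.savez(f'pics/{tag}.npz',**c); return c
def load(tag): return dict(np.load(f'pics/{tag}.npz'))
def ray(c,uv):
    R=cv2.Rodrigues(np.array(c['rvec'],float))[0]; t=np.array(c['tvec'],float).ravel()
    d=R.T@np.linalg.inv(c['intrinsics'])@np.array([uv[0],uv[1],1.]); return -R.T@t,d
def plane(c,uv,z):
    o,d=ray(c,uv); return o+d*(z-o[2])/d[2]
def proj(c,p):
    return cv2.projectPoints(np.array(p,float).reshape(-1,3),np.array(c['rvec'],float),np.array(c['tvec'],float),np.array(c['intrinsics'],float),None)[0].reshape(-1,2)
E
python3 - <<'E'
from h import *
for n in ['scene','side','wrist']:
    c=snap(n,n+'0'); print(n,ray(c,(280,210)))
print(monitor.get_obs())
E
```

```text
pics
scene (array([1.26250643, 0.58267994, 0.85147203]), array([-0.62377553, -0.48603422, -0.61212931]))
side (array([0.02926699, 0.72063952, 1.14028587]), array([ 0.39781205, -0.51663698, -0.7583887 ]))
wrist (array([ 0.24342585, -0.63446525,  0.37266186]), array([-0.30794798, -0.07400514, -0.94861382]))
{'clock': 0.15, 'qpos': array([-1.35689693e+00,  2.64615094e-01,  1.60507946e+00, -9.95103994e-07,
        1.27371678e+00, -3.69267428e-02]), 'qd': array([ 0.00020375, -0.00107066, -0.00363825, -0.00026426,  0.00026817,
       -0.00099505]), 'joint_torque': array([ 6.79892073e-04, -5.15906024e+01, -3.67959309e+01, -6.01870443e-05,
        8.02506111e-03, -7.99809072e-06]), 'tcp_pos': array([ 0.16739471, -0.65331368,  0.23021411]), 'eef_rot': array([ 9.92145655e-01,  1.25084662e-01, -8.08332247e-05, -9.05743322e-04]), 'ft_force': array([-0.17627921,  0.0563208 , -0.24781837]), 'wrist_torque': array([-0.00683133, -0.02256677, -0.02803609]), 'width': 1.0006478992163974}
```

View pics/scene0.png

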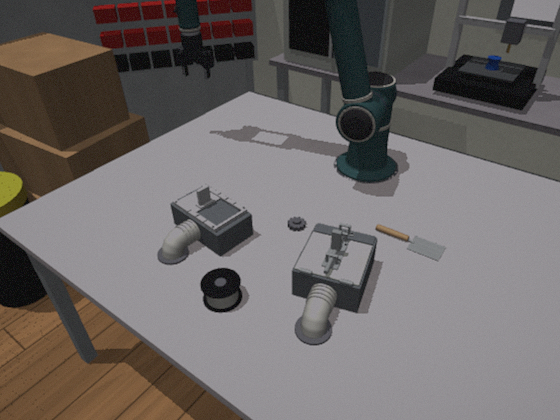

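View pics/side0.png

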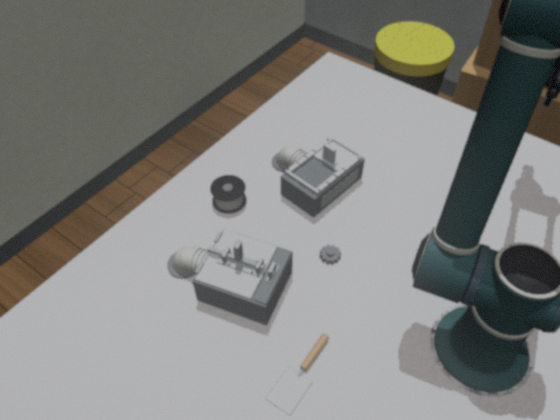

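View pics/wrist0.png

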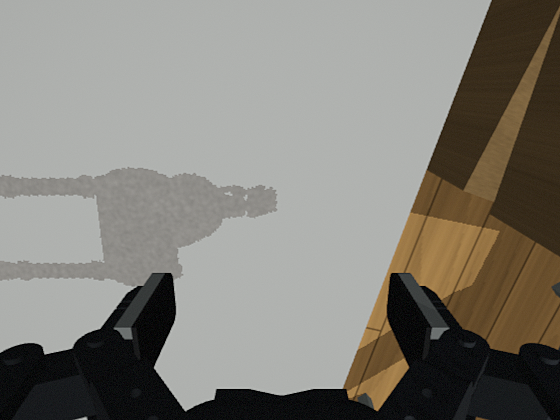

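The filter box is on the robot's left, at scene (335,265) and side (243,275). The inlet box is on the right, at scene (212,215) and side (323,175). I'll zoom in on both.

```bash
python3 - <<'E'
import cv2
s=cv2.imread('pics/scene0.png'); d=cv2.imread('pics/side0.png')
def z(im,x,y,w,h,k,n): cv2.imwrite(f'pics/{n}.png',cv2.resize(im[y:y+h,x:x+w],None,fx=k,fy=k,interpolation=cv2.INTER_CUBIC))
z(s,285,215,100,100,6,'sf');z(s,160,175,100,80,7,'si');z(d,185,225,115,100,6,'df');z(d,270,130,100,85,7,'di')
E
```

```text
(no output)
```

View pics/sf.png

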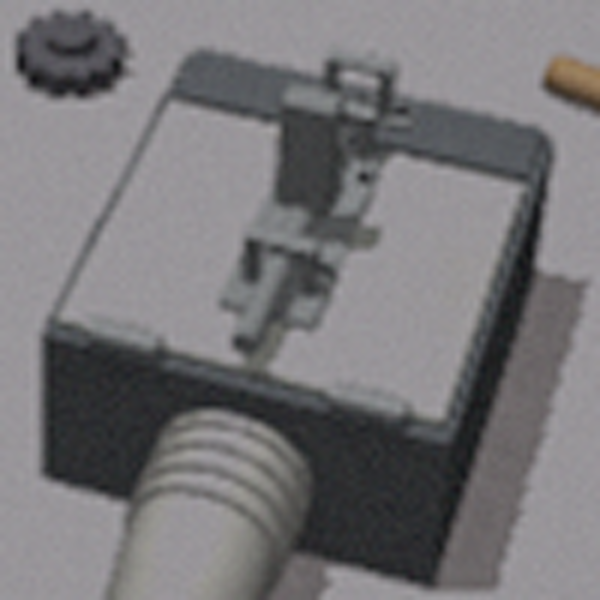

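View pics/si.png

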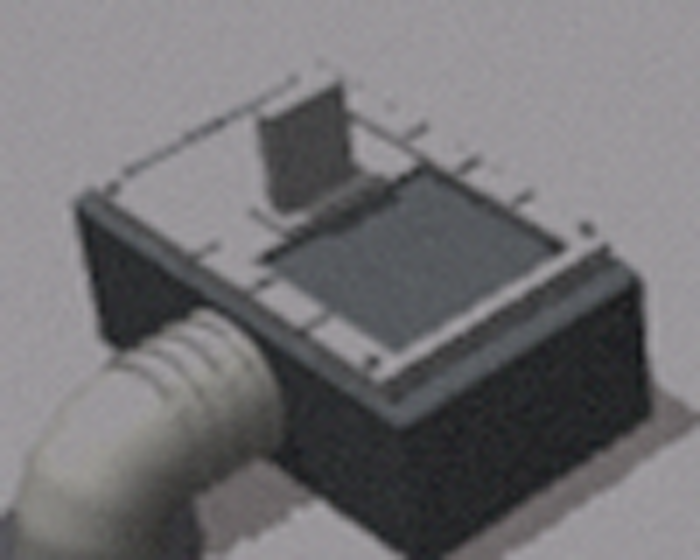

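View pics/df.png

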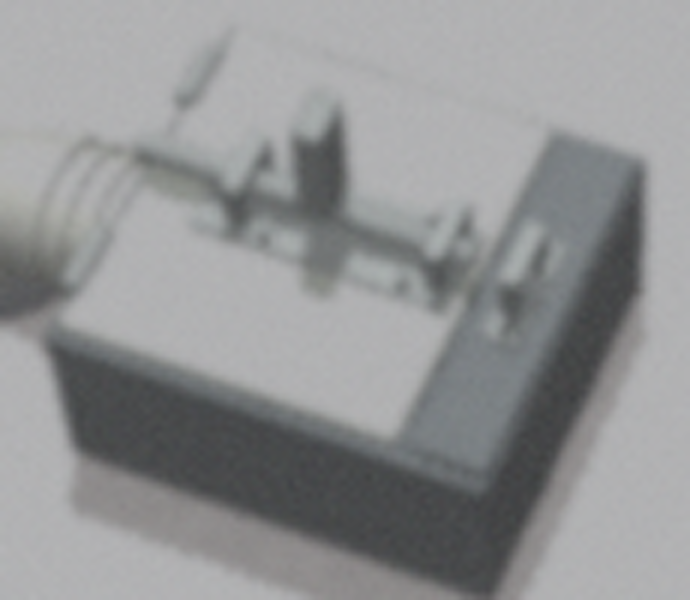

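View pics/di.png

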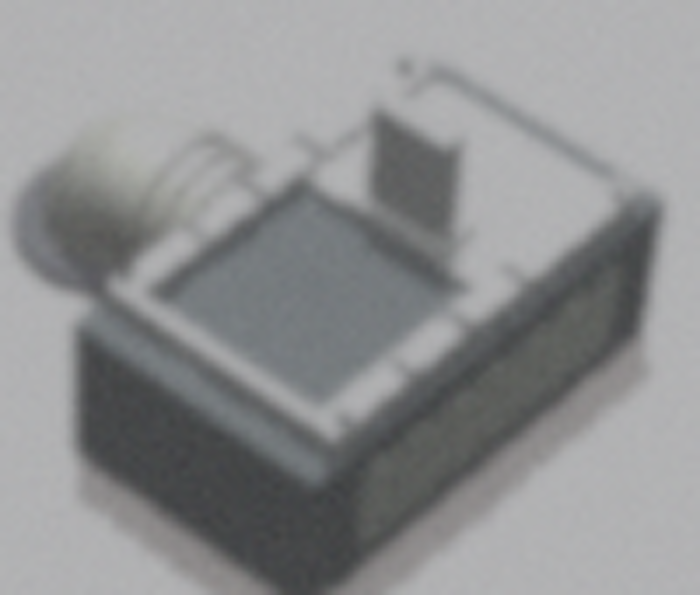

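```bash
python3 - <<'E'
from h import *
from scipy.optimize import least_squares
s=load('scene0');d=load('side0')
def px(x,y,k,x0,y0): return np.array([(x+.5)/k-.5+x0,(y+.5)/k-.5+y0])
sf=lambda x,y:px(x,y,6,285,215); si=lambda x,y:px(x,y,7,160,175); df=lambda x,y:px(x,y,6,185,225); di=lambda x,y:px(x,y,7,270,130)
# (cam,pix,local)
F=[(s,sf(45,475),(.095,-.085)),(s,sf(440,583),(.095,.085)),(d,df(75,455),(.095,.085)),(d,df(490,595),(-.095,.085)),(d,df(640,290),(-.095,-.085))]
I=[(s,si(420,558),(.065,.11)),(s,si(655,415),(-.065,.11)),(s,si(105,340),(.065,-.11)),(d,di(310,590),(-.065,.11)),(d,di(80,455),(.065,.11)),(d,di(640,345),(-.065,-.11))]
for nm,O,tops in (('F',F,[(s,sf(312,97),.172),(d,df(320,107),.172)]),('I',I,[(s,si(302,102),.143),(d,di(418,128),.143)])):
    L=np.array([o[2] for o in O]); W=np.array([plane(o[0],o[1],0)[:2] for o in O])
    f=lambda p:(p[:2]+L@np.array([[np.cos(p[2]),np.sin(p[2])],[-np.sin(p[2]),np.cos(p[2])]])-W).ravel()
    r=least_squares(f,[.6,0,0]); p=r.x; print(nm,p,(r.fun*1000).round(1))
    c,sn=np.cos(p[2]),np.sin(p[2])
    for C,uv,z in tops:
        q=plane(C,uv,z)[:2]; e=q-p[:2]; print(' top',q,'local',(c*e[0]+sn*e[1]).round(4),(-sn*e[0]+c*e[1]).round(4))
E
```

```text
F [0.5439442  0.19834456 0.26828109] [ 1.9 -0.5  4.2 -0.5 -0.   2.5 -6.1  4.3  0.1 -5.7]
 top [0.55643853 0.20220676] local 0.0131 0.0004
 top [0.55507518 0.19699013] local 0.0104 -0.0043
I [ 0.58548427 -0.20712407 -0.12375884] [ 5.9  3.8  0.3 -1.1 -0.5 -4.9 -7.8 12.2  2.7 -0.9 -0.7 -9. ]
 top [ 0.59057201 -0.21753655] local 0.0063 -0.0097
 top [ 0.58031203 -0.22020356] local -0.0035 -0.0136
```

```bash
python3 - <<'E'
import cv2
s=cv2.imread('pics/scene0.png'); d=cv2.imread('pics/side0.png')
def z(im,x,y,w,h,k,n): cv2.imwrite(f'pics/{n}.png',cv2.convertScaleAbs(cv2.resize(im[y:y+h,x:x+w],None,fx=k,fy=k,interpolation=cv2.INTER_CUBIC),alpha=1.5))
z(s,160,175,110,85,7,'si2');z(d,270,130,110,85,7,'di2')
E
```

```text
(no output)
```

View pics/si2.png

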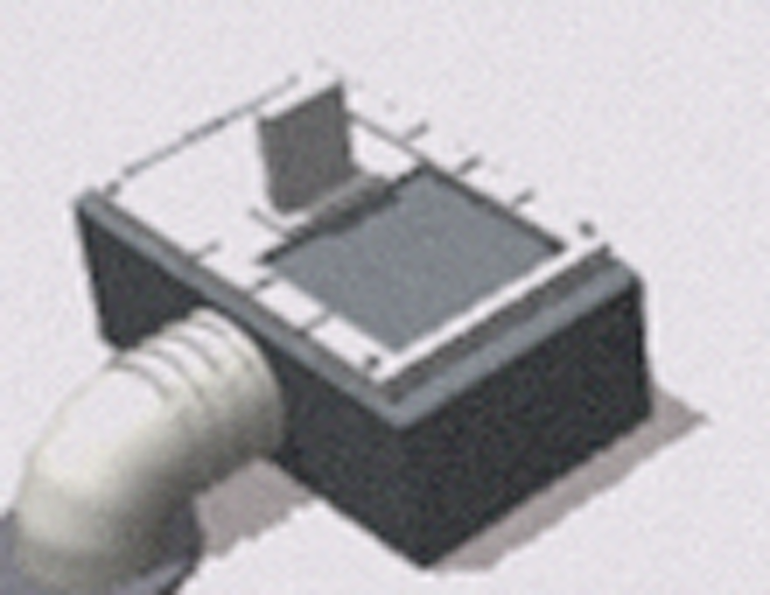

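View pics/di2.png

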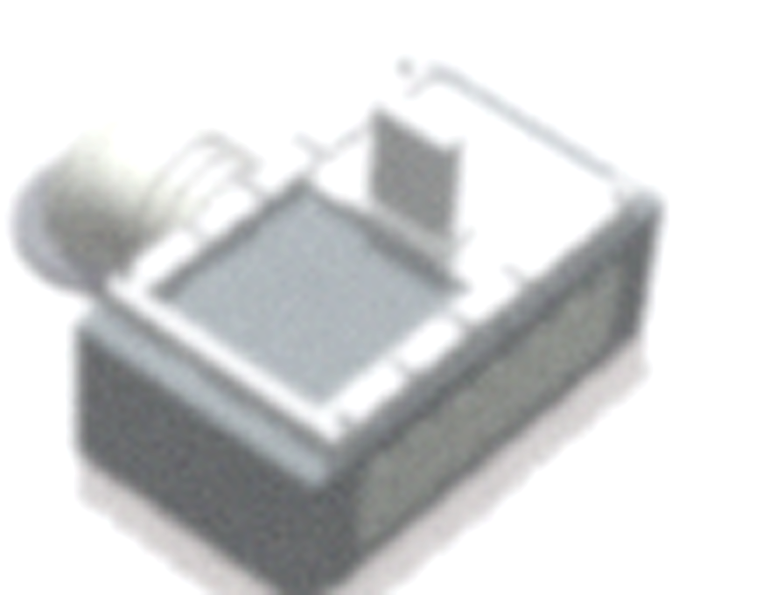

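```bash
python3 - <<'E'
from h import *
from scipy.optimize import least_squares
s=load('scene0');d=load('side0')
def px(x,y,k,x0,y0): return np.array([(x+.5)/k-.5+x0,(y+.5)/k-.5+y0])
si=lambda x,y:px(x,y,7,160,175); di=lambda x,y:px(x,y,7,270,130)
Y=[-.022,.013,.048]
I=[(s,si(*a),(.056,y),.092) for a,y in zip([(203,253),(262,289),(314,326)],Y)]+[(s,si(*a),(-.056,y),.092) for a,y in zip([(413,132),(467,164),(522,199)],Y)]
I+=[(d,di(*a),(-.056,y),.092) for a,y in zip([(515,273),(458,322),(402,370)],Y)]+[(d,di(*a),(.056,y),.092) for a,y in zip([(305,150),(255,190),(197,238)],Y)]
I+=[(s,si(302,100),(0,-.022),.143),(d,di(418,128),(0,-.022),.143)]
I+=[(s,si(425,567),(.065,.11),0),(s,si(650,415),(-.065,.11),0),(d,di(80,455),(.065,.11),0),(d,di(640,345),(-.065,-.11),0)]
def fit(I):
    L=np.array([o[2] for o in I]); W=np.array([plane(o[0],o[1],o[3])[:2] for o in I])
    f=lambda p:(p[:2]+L@np.array([[np.cos(p[2]),np.sin(p[2])],[-np.sin(p[2]),np.cos(p[2])]])-W).ravel()
    r=least_squares(f,[.6,0,0],loss='soft_l1',f_scale=.003); print(r.x); print((r.fun*1000).round(1).reshape(-1,2).tolist()); return r.x
fit(I);fit([o for o in I if o[0] is s]);fit([o for o in I if o[0] is d])
E
```

```text
[ 0.58708065 -0.20321113 -0.10880137]
[[-2.3, 0.3], [-1.3, -1.7], [-2.2, -0.8], [-1.6, 0.9], [-1.6, 0.8], [-2.8, 0.0], [-1.3, 2.1], [-0.7, 0.4], [0.1, 0.2], [2.1, -1.8], [3.2, 1.3], [4.4, -0.7], [-4.9, -6.5], [4.4, -4.9], [3.3, 3.6], [-1.1, 3.8], [2.8, 4.2], [2.4, -6.3]]
[ 0.58922148 -0.20345463 -0.09442959]
[[0.2, 0.8], [0.8, -1.2], [-0.6, -0.2], [0.8, -0.2], [0.3, -0.2], [-1.4, -0.9], [-2.4, -6.8], [4.0, 4.4], [-0.6, 2.7]]
[ 0.58503498 -0.20287726 -0.11505428]
[[-3.5, 2.8], [-2.6, 1.0], [-1.6, 0.8], [-0.2, -1.8], [1.2, 1.3], [2.6, -0.7], [2.2, -4.5], [1.4, 4.0], [-0.2, -5.5]]
```

```bash
cat >> h.py <<'E'
def yaw(o):
    x,y,z,w=o['eef_rot']; return np.arctan2(2*(x*y+z*w),1-2*(y*y+z*z))
def plan(tx,ty,tz,tyaw,n,nt=None):
    o=monitor.get_obs(); p=np.array(o['tcp_pos']); a=yaw(o); nt=nt or n
    print('tcp',p.round(4),'yaw',round(a,4),'ft',np.round(o['ft_force'],1),'t',o['clock'],'w',round(o['width'],3))
    w=(np.array([tx,ty,tz])-p)/n*100; da=(tyaw-a+np.pi)%(2*np.pi)-np.pi
    for i in range(n):
        tw=-da/nt if i<nt else 0
        print('dx %.2f dy %.2f dz %.2f twist %.3f'%(w[0]*np.cos(a)+w[1]*np.sin(a),w[0]*np.sin(a)-w[1]*np.cos(a),-w[2],tw)); a-=tw
E
python3 - <<'E'
from h import *
plan(.55,.2,.26,1.839,20,15)
E
```

```text
tcp [ 0.1674 -0.6533  0.2302] yaw 0.2508 ft [-0.2  0.1 -0.2] t 0.15 w 1.001
dx 2.91 dy -3.66 dz -0.15 twist -0.106
dx 3.28 dy -3.33 dz -0.15 twist -0.106
dx 3.62 dy -2.96 dz -0.15 twist -0.106
dx 3.91 dy -2.57 dz -0.15 twist -0.106
dx 4.16 dy -2.14 dz -0.15 twist -0.106
dx 4.36 dy -1.69 dz -0.15 twist -0.106
dx 4.51 dy -1.22 dz -0.15 twist -0.106
dx 4.62 dy -0.73 dz -0.15 twist -0.106
dx 4.67 dy -0.24 dz -0.15 twist -0.106
dx 4.67 dy 0.25 dz -0.15 twist -0.106
dx 4.62 dy 0.75 dz -0.15 twist -0.106
dx 4.51 dy 1.23 dz -0.15 twist -0.106
dx 4.36 dy 1.70 dz -0.15 twist -0.106
dx 4.15 dy 2.15 dz -0.15 twist -0.106
dx 3.90 dy 2.58 dz -0.15 twist -0.106
dx 3.61 dy 2.98 dz -0.15 twist 0.000
dx 3.61 dy 2.98 dz -0.15 twist 0.000
dx 3.61 dy 2.98 dz -0.15 twist 0.000
dx 3.61 dy 2.98 dz -0.15 twist 0.000
dx 3.61 dy 2.98 dz -0.15 twist 0.000
```

Emit:
{"name": "servo_tool", "arguments": {"motion": [{"dx": 2.9, "dy": -3.7, "dz": -0.3, "twist": -0.106, "fingers": -1}, {"dx": 3.3, "dy": -3.3, "dz": -0.3, "twist": -0.106, "fingers": -1}, {"dx": 3.6, "dy": -3.0, "dz": -0.3, "twist": -0.106, "fingers": -1}, {"dx": 3.9, "dy": -2.6, "dz": -0.3, "twist": -0.106, "fingers": -1}, {"dx": 4.2, "dy": -2.1, "dz": -0.3, "twist": -0.106, "fingers": -1}], "force": 40}}

```text
clock: 0.65
tcp_pos: [0.2611, -0.4358, 0.2408]
eef_rot: [0.923, 0.386, 0.0, -0.003]
ft_force: [1.2, -0.7, 1.7]
width: 1.0
```

Emit:
{"name": "servo_tool", "arguments": {"motion": [{"dx": 4.4, "dy": -1.7, "dz": -0.3, "twist": -0.106, "fingers": -1}, {"dx": 4.5, "dy": -1.2, "dz": -0.3, "twist": -0.106, "fingers": -1}, {"dx": 4.6, "dy": -0.7, "dz": -0.3, "twist": -0.106, "fingers": -1}, {"dx": 4.7, "dy": -0.2, "dz": -0.3, "twist": -0.106, "fingers": -1}, {"dx": 4.7, "dy": 0.2, "dz": -0.3, "twist": -0.106, "fingers": -1}]}}

```text
clock: 1.15
tcp_pos: [0.3539, -0.2105, 0.2565]
eef_rot: [0.783, 0.622, 0.002, -0.003]
ft_force: [1.3, -0.5, -0.3]
width: 1.0
```

```bash
python3 - <<'E'
from h import *
plan(.55,.2,.26,1.839,15,10)
E
```

```text
tcp [ 0.3539 -0.2105  0.2565] yaw 1.3417 ft [ 1.3 -0.5 -0.3] t 1.15 w 1.0
dx 2.96 dy 0.65 dz -0.02 twist -0.050
dx 2.93 dy 0.80 dz -0.02 twist -0.050
dx 2.88 dy 0.94 dz -0.02 twist -0.050
dx 2.83 dy 1.08 dz -0.02 twist -0.050
dx 2.78 dy 1.22 dz -0.02 twist -0.050
dx 2.71 dy 1.36 dz -0.02 twist -0.050
dx 2.64 dy 1.49 dz -0.02 twist -0.050
dx 2.56 dy 1.62 dz -0.02 twist -0.050
dx 2.48 dy 1.75 dz -0.02 twist -0.050
dx 2.39 dy 1.87 dz -0.02 twist -0.050
dx 2.29 dy 1.99 dz -0.02 twist 0.000
dx 2.29 dy 1.99 dz -0.02 twist 0.000
dx 2.29 dy 1.99 dz -0.02 twist 0.000
dx 2.29 dy 1.99 dz -0.02 twist 0.000
dx 2.29 dy 1.99 dz -0.02 twist 0.000
```

Emit:
{"name": "servo_tool", "arguments": {"motion": [{"dx": 4.4, "dy": 1.0, "dz": 0, "twist": -0.08, "fingers": -1}, {"dx": 4.3, "dy": 1.3, "dz": 0, "twist": -0.08, "fingers": -1}, {"dx": 4.2, "dy": 1.6, "dz": 0, "twist": -0.08, "fingers": -1}, {"dx": 4.0, "dy": 2.0, "dz": 0, "twist": -0.08, "fingers": -1}, {"dx": 3.8, "dy": 2.3, "dz": 0, "twist": -0.08, "fingers": -1}]}}

```text
clock: 1.65
tcp_pos: [0.4505, 0.0019, 0.2587]
eef_rot: [0.637, 0.771, 0.003, -0.001]
ft_force: [0.5, -1.6, 0.1]
width: 1.002
```

```bash
python3 - <<'E'
from h import *
plan(.55,.2,.26,1.839,5,5)
E
```

```text
tcp [0.4505 0.0019 0.2587] yaw 1.7594 ft [ 0.5 -1.6  0.1] t 1.65 w 1.002
dx 3.52 dy 2.70 dz -0.03 twist -0.016
dx 3.48 dy 2.75 dz -0.03 twist -0.016
dx 3.43 dy 2.81 dz -0.03 twist -0.016
dx 3.39 dy 2.86 dz -0.03 twist -0.016
dx 3.34 dy 2.92 dz -0.03 twist -0.016
```

Emit:
{"name": "servo_tool", "arguments": {"motion": [{"dx": 3.5, "dy": 2.8, "dz": 0, "twist": -0.02, "fingers": -1}, {"dx": 3.5, "dy": 2.8, "dz": 0, "twist": -0.02, "fingers": -1}, {"dx": 3.4, "dy": 2.9, "dz": 0, "twist": -0.02, "fingers": -1}, {"dx": 2.0, "dy": 2.9, "dz": 0, "twist": -0.02, "fingers": -1}, {"dx": 0, "dy": 2.0, "dz": 0, "twist": 0, "fingers": -1}]}}

```text
clock: 2.15
tcp_pos: [0.5552, 0.1658, 0.2589]
eef_rot: [0.601, 0.799, 0.003, -0.001]
ft_force: [-0.0, -1.4, 0.5]
width: 0.995
```

```bash
python3 - <<'E'
from h import *
c=snap('wrist','w1')
plan(.55,.2,.26,1.839,1)
for z in (.172,.111): print(z)
print(proj(c,[[.556,.2,.172],[.5439,.1983,.096]]))
E
```

```text
tcp [0.5578 0.1656 0.2587] yaw 1.8514 ft [3.7 0.7 0.8] t 2.2 w 0.999
dx 3.52 dy 0.20 dz -0.13 twist 0.012
0.172
0.111
[[295.99421803 163.06127535]
 [277.40006669 143.56759318]]
```

View pics/w1.png

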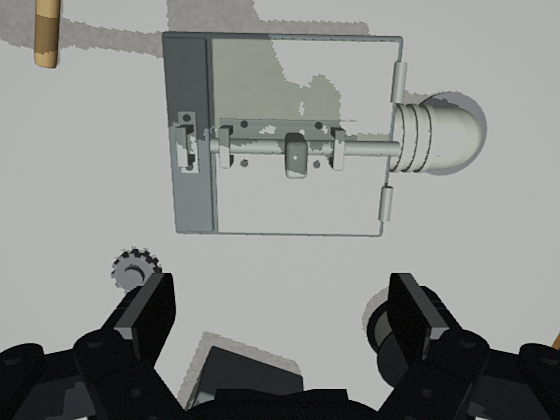

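Wrist view: the lug's top is at about (296,170). The rod runs from the keeper at (185,147) to (398,149), and the lid corners are sharp.

```bash
python3 - <<'E'
from h import *
c=load('w1')
print('lug',plane(c,(296,170),.172))
a=plane(c,(212,146),.111);b=plane(c,(398,149),.111);print('rod',a,b,np.arctan2(*(b-a)[1::-1]))
for u in [(163,33),(403,38),(381,236),(176,235)]: print(plane(c,u,.096))
for u in [(163,33),(403,38)],[(381,236),(176,235)]:
  q=plane(c,u[0],.096)-plane(c,u[1],.096);print(np.linalg.norm(q),np.arctan2(q[1],q[0]))
import cv2
cv2.imwrite('pics/w1z.png',cv2.resize(cv2.imread('pics/w1.png')[110:200,160:340],None,fx=4,fy=4,interpolation=cv2.INTER_CUBIC))
E
```

```text
lug [0.55729544 0.19571994 0.172     ]
rod [0.49430676 0.18421752 0.111     ] [0.63649219 0.22264403 0.111     ] 0.2639506801801869
[0.43743989 0.2547022  0.096     ]
[0.61414985 0.30215287 0.096     ]
[0.65594585 0.14455483 0.096     ]
[0.47908743 0.09493053 0.096     ]
0.1829698728695483 -2.8792580712961424
0.1836885113441971 0.27355360650318755
```

View pics/w1z.png

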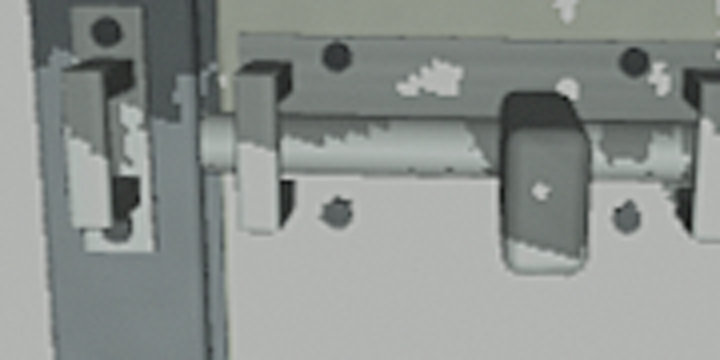

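```bash
python3 - <<'E'
from h import *
c=load('w1')
print('lug',plane(c,(296.5,160),.172))
plan(.556,.202,.19,1.837,3)
E
```

```text
lug [0.55574185 0.20196147 0.172     ]
tcp [0.5578 0.1656 0.2587] yaw 1.8514 ft [3.7 0.7 0.8] t 2.2 w 0.999
dx 1.18 dy 0.28 dz 2.29 twist 0.005
dx 1.18 dy 0.27 dz 2.29 twist 0.005
dx 1.18 dy 0.27 dz 2.29 twist 0.005
```

Emit:
{"name": "servo_tool", "arguments": {"motion": [{"dx": 1.6, "dy": 0.3, "dz": 1.0, "twist": 0.005, "fingers": -1}, {"dx": 1.3, "dy": 0.3, "dz": 2.0, "twist": 0.005, "fingers": -1}, {"dx": 0.7, "dy": 0.3, "dz": 2.0, "twist": 0.005, "fingers": -1}, {"dx": 0, "dy": 0, "dz": 1.5, "twist": 0, "fingers": -1}, {"dx": 0, "dy": 0, "dz": 0, "twist": 0, "fingers": -1}]}}

```text
clock: 2.7
tcp_pos: [0.5567, 0.2038, 0.1906]
eef_rot: [0.607, 0.795, 0.003, -0.0]
ft_force: [-0.0, -0.1, 0.0]
width: 1.001
```

```bash
python3 - <<'E'
from h import *
plan(.556,.202,.137,1.837,2)
E
```

```text
tcp [0.5567 0.2038 0.1906] yaw 1.8365 ft [-0.  -0.1  0. ] t 2.7 w 1.001
dx -0.07 dy -0.06 dz 2.68 twist -0.000
dx -0.07 dy -0.06 dz 2.68 twist -0.000
```

Emit:
{"name": "servo_tool", "arguments": {"motion": [{"dx": -0.1, "dy": -0.1, "dz": 2.0, "twist": 0, "fingers": -1}, {"dx": 0, "dy": 0, "dz": 2.0, "twist": 0, "fingers": -1}, {"dx": 0, "dy": 0, "dz": 1.3, "twist": 0, "fingers": -1}, {"dx": 0, "dy": 0, "dz": 0, "twist": 0, "fingers": -1}, {"dx": 0, "dy": 0, "dz": 0, "twist": 0, "fingers": 0}]}}

```text
clock: 3.2
tcp_pos: [0.5575, 0.2001, 0.1394]
eef_rot: [0.608, 0.794, 0.004, 0.001]
ft_force: [-0.7, 0.9, 0.3]
width: 0.861
```

Emit:
{"name": "servo_tool", "arguments": {"motion": [{"dx": 0, "dy": 0, "dz": 0, "twist": 0, "fingers": 1}, {"dx": 0, "dy": 0, "dz": 0, "twist": 0, "fingers": 1}, {"dx": 0, "dy": 0, "dz": 0, "twist": 0, "fingers": 1}, {"dx": 0, "dy": 0, "dz": 0, "twist": 0, "fingers": 1}, {"dx": 0, "dy": 0, "dz": 0, "twist": 0, "fingers": 1}], "force": 40}}

```text
clock: 3.7
tcp_pos: [0.5593, 0.2003, 0.1433]
eef_rot: [0.608, 0.794, 0.006, 0.002]
ft_force: [3.1, 0.1, -2.7]
width: 0.155
```

```bash
python3 - <<'E'
from h import *
c=snap('wrist','w2');s=snap('side','s2')
plan(.556,.202,.137,1.837,2)
E
```

```text
tcp [0.5594 0.2003 0.1433] yaw 1.8339 ft [-0.3 -0.7 -0.2] t 3.8 w 0.158
dx 0.12 dy -0.14 dz 0.32 twist -0.002
dx 0.12 dy -0.14 dz 0.32 twist -0.002
```

View pics/w2.png

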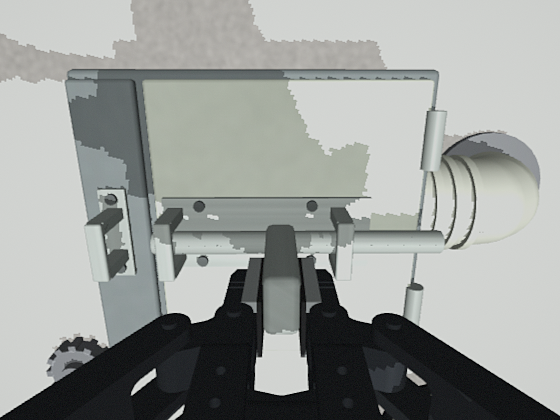

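The lug is pinched: opening 0.158 × 85 ≈ 13.4 mm. It now slides along tool −y.

Emit:
{"name": "servo_tool", "arguments": {"motion": [{"dx": 0, "dy": -0.8, "dz": 0.1, "twist": 0, "fingers": 1}, {"dx": 0, "dy": -1.0, "dz": 0.1, "twist": 0, "fingers": 1}, {"dx": 0, "dy": -1.0, "dz": 0.1, "twist": 0, "fingers": 1}, {"dx": 0, "dy": -0.8, "dz": 0.1, "twist": 0, "fingers": 1}, {"dx": 0, "dy": -0.4, "dz": 0, "twist": 0, "fingers": 1}]}}

```text
clock: 4.3
tcp_pos: [0.522, 0.1903, 0.1433]
eef_rot: [0.608, 0.794, 0.009, 0.005]
ft_force: [2.7, 0.8, -0.6]
width: 0.158
```

```bash
python3 - <<'E'
from h import *
plan(.5594-.045*np.cos(.266),.2003-.045*np.sin(.266),.140,1.837,1)
E
```

```text
tcp [0.522  0.1903 0.1433] yaw 1.834 ft [ 2.7  0.8 -0.6] t 4.3 w 0.158
dx -0.02 dy -0.62 dz 0.33 twist -0.003
```

Emit:
{"name": "servo_tool", "arguments": {"motion": [{"dx": 0, "dy": -0.4, "dz": 0, "twist": 0, "fingers": 1}, {"dx": 0, "dy": -0.4, "dz": 0, "twist": 0, "fingers": 1}, {"dx": 0, "dy": -0.3, "dz": 0, "twist": 0, "fingers": 1}, {"dx": 0, "dy": -0.3, "dz": 0, "twist": 0, "fingers": 1}, {"dx": 0, "dy": -0.3, "dz": 0, "twist": 0, "fingers": 1}]}}

```text
clock: 4.8
tcp_pos: [0.5182, 0.1893, 0.1435]
eef_rot: [0.608, 0.793, 0.024, 0.016]
ft_force: [14.6, 3.8, -6.0]
width: 0.154
```

```bash
python3 - <<'E'
from h import *
plan(.5594-.045*np.cos(.266),.2003-.045*np.sin(.266),.140,1.837,1)
E
```

```text
tcp [0.5182 0.1893 0.1435] yaw 1.8337 ft [14.6  3.8 -6. ] t 4.8 w 0.154
dx -0.02 dy -0.23 dz 0.35 twist -0.003
```

Emit:
{"name": "servo_tool", "arguments": {"motion": [{"dx": 0, "dy": -0.5, "dz": 0, "twist": 0, "fingers": 1}, {"dx": 0, "dy": -0.5, "dz": 0, "twist": 0, "fingers": 1}, {"dx": 0, "dy": -0.5, "dz": 0, "twist": 0, "fingers": 1}, {"dx": 0, "dy": -0.3, "dz": 0, "twist": 0, "fingers": 1}, {"dx": 0, "dy": 0, "dz": 0, "twist": 0, "fingers": 1}]}}

```text
clock: 5.3
tcp_pos: [0.5189, 0.1895, 0.1436]
eef_rot: [0.608, 0.793, 0.04, 0.028]
ft_force: [3.4, 1.8, 6.2]
width: 0.158
```

```bash
python3 - <<'E'
from h import *
plan(.5594-.045*np.cos(.266),.2003-.045*np.sin(.266),.140,1.837,1)
snap('wrist','w3')
E
```

```text
tcp [0.5189 0.1895 0.1436] yaw 1.8332 ft [3.4 1.8 6.2] t 5.3 w 0.158
dx -0.02 dy -0.31 dz 0.36 twist -0.004
```

View pics/w3.png

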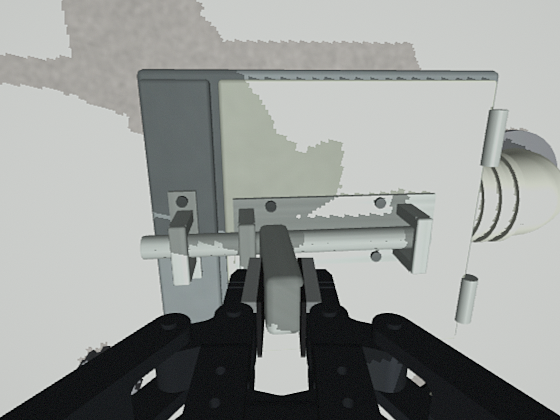

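```bash
cat >> h.py <<'E'
from scipy.spatial.transform import Rotation as Rn
def tool():
    o=monitor.get_obs(); R=Rn.from_quat(o['eef_rot']).as_matrix(); return np.array(o['tcp_pos']),R,o
E
python3 - <<'E'
from h import *
p,R,o=tool(); b=np.array([np.cos(.266),np.sin(.266),0])
print(R.round(3)); print('z along box x',R[:,2]@b, 'z cross', R[:,2]@[-b[1],b[0],0]); 
for k in (.0,.01,.019,.03):
    q=p-R[:,2]*k; print(k,q.round(4),(q-[.5557,.202,q[2]])@b, (q-[.5439,.1983,0])@b)
c=load('w3')
# lug top corners
E
python3 - <<'E'
import cv2
cv2.imwrite('pics/w3z.png',cv2.resize(cv2.imread('pics/w3.png')[180:350,130:330],None,fx=4,fy=3.5,interpolation=cv2.INTER_CUBIC))
E
```

```text
[[-0.259  0.961  0.093]
 [ 0.966  0.258  0.03 ]
 [ 0.005  0.097 -0.995]]
z along box x 0.09733603348104425 z cross 0.004574027828385433
0.0 [0.5188 0.1895 0.1436] -0.03887330909148556 -0.026515679154701034
0.01 [0.5179 0.1892 0.1536] -0.03984666942629605 -0.02748903948951153
0.019 [0.5171 0.1889 0.1625] -0.04072269372762543 -0.02836506379084091
0.03 [0.516  0.1886 0.1735] -0.04179339009591682 -0.029435760159132303
```

View pics/w3z.png

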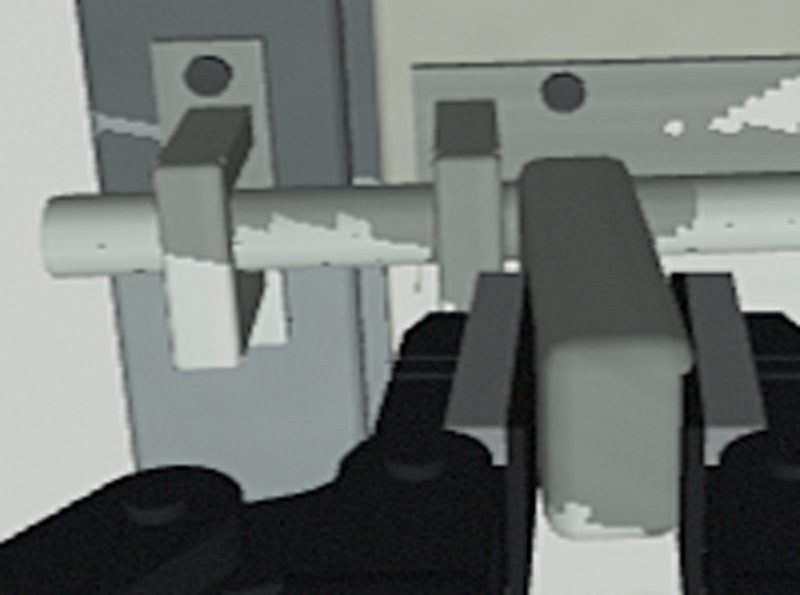

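```bash
python3 - <<'E'
from h import *
a=load('w1');c=load('w3');b=np.array([np.cos(.266),np.sin(.266),0])
print('lug',(plane(c,(283,304.9),.172)-plane(a,(296.5,160),.172))@b,plane(c,(283,304.9),.172))
print('tip',(plane(c,(141.2,247),.111)-plane(a,(210,145),.111))@b)
# fixed reference: left guide face front-left / keeper plate screw
print('screw',(plane(c,(130+562/4,180+92/3.5),.098)-plane(a,(160+337/4,110+57/4),.098))@b)
print('kscrew',(plane(c,(130+208/4,180+76/3.5),.098)-plane(a,(160+106/4,110+30/4),.098))@b)
E
```

```text
lug -0.040617856975014126 [0.51622202 0.1924971  0.172     ]
tip -0.04001888900537573
screw -0.0001760514228907057
kscrew -6.156643276221236e-05
```

```bash
python3 - <<'E'
from h import *
a=load('w1');c=load('w3');b=np.array([np.cos(.266),np.sin(.266),0])
k3=plane(c,(130+202/4,180+265/3.5),.125);k1=plane(a,(160+88/4,110+150/4),.125)
print('keeper',k3,k1)
l3=plane(c,(283,304.9),.172);l1=plane(a,(296.5,160),.172)
print('lug-keeper',(l3-k3)@b,(l1-k1)@b)
E
```

```text
keeper [0.47454632 0.18049012 0.125     ] [0.47478371 0.17955509 0.125     ]
lug-keeper 0.043366296293937893 0.08400091373444624
```

Emit:
{"name": "servo_tool", "arguments": {"motion": [{"dx": 0, "dy": -1.0, "dz": 0, "twist": 0, "fingers": 1}, {"dx": 0, "dy": -1.0, "dz": 0, "twist": 0, "fingers": 1}, {"dx": 0, "dy": -1.0, "dz": 0, "twist": 0, "fingers": 1}, {"dx": 0, "dy": -1.0, "dz": 0, "twist": 0, "fingers": 1}, {"dx": 0, "dy": -1.0, "dz": 0, "twist": 0, "fingers": 1}]}}

```text
clock: 5.85
tcp_pos: [0.5196, 0.1896, 0.1451]
eef_rot: [0.606, 0.789, 0.085, 0.061]
ft_force: [47.4, 13.6, -25.6]
width: 0.158
```

```bash
python3 - <<'E'
from h import *
p,R,o=tool(); b=np.array([np.cos(.266),np.sin(.266),0])
print(p,R[:,2]@b,o['ft_force'],o['width'])
for k in (.0,.01,.019):
    q=p-R[:,2]*k; print(k,(q-[.5557,.202,q[2]])@b)
snap('wrist','w4')
E
python3 - <<'E'
import cv2
cv2.imwrite('pics/w4z.png',cv2.resize(cv2.imread('pics/w4.png')[180:350,130:330],None,fx=4,fy=3.5,interpolation=cv2.INTER_CUBIC))
E
```

```text
[0.51957196 0.18963436 0.14505624] 0.20753154816943967 [ 47.43660806  13.63068761 -25.5747901 ] 0.15800691645647835
0.0 -0.0381080286170063
0.01 -0.04018334409870066
0.019 -0.042051128032225674
```

View pics/w4z.png

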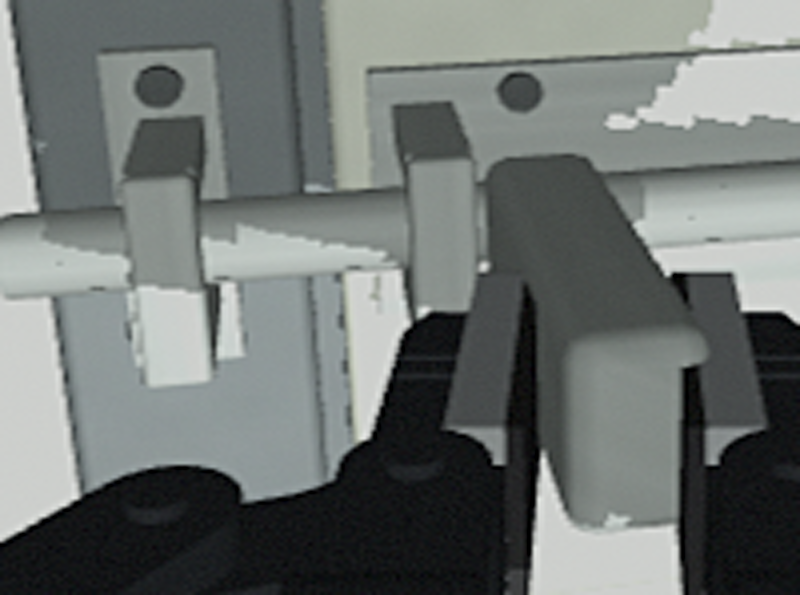

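Pushing hard on the bolt (47 N) produced no further travel, so the bolt is at its stop. The tool has tilted under that push. I'll relax it, and a firmer pinch may realign it with the lug.

Emit:
{"name": "servo_tool", "arguments": {"motion": [{"dx": 0, "dy": 0, "dz": 0, "twist": 0, "fingers": 1}, {"dx": 0, "dy": 0, "dz": 0, "twist": 0, "fingers": 1}, {"dx": 0, "dy": 0, "dz": 0, "twist": 0, "fingers": 1}, {"dx": 0, "dy": 0, "dz": 0, "twist": 0, "fingers": 1}, {"dx": 0, "dy": 0, "dz": 0, "twist": 0, "fingers": 1}], "force": 100}}

```text
clock: 6.4
tcp_pos: [0.5201, 0.1898, 0.1448]
eef_rot: [0.606, 0.789, 0.082, 0.058]
ft_force: [12.3, 3.3, 1.4]
width: 0.16
```

```bash
python3 - <<'E'
from h import *
p,R,o=tool(); b=np.array([np.cos(.266),np.sin(.266),0])
print(p,R[:,2]@b,o['ft_force'],o['wrist_torque'],o['width'])
for k in (.0,.01,.019):
    q=p-R[:,2]*k; print(k,(q-[.5557,.202,q[2]])@b)
E
```

```text
[0.52009123 0.18979735 0.14481937] 0.2002915110827666 [12.27353031  3.33887297  1.41711107] [-0.91064173  3.15566409  0.02590192] 0.1598975918929116
0.0 -0.03756417872641693
0.01 -0.039567093837244584
0.019 -0.04136971743698952
```

Emit:
{"name": "servo_tool", "arguments": {"motion": [{"dx": 0, "dy": 0, "dz": 0, "twist": 0, "fingers": 1}, {"dx": 0, "dy": 0, "dz": 0, "twist": 0, "fingers": 1}, {"dx": 0, "dy": 0, "dz": 0, "twist": 0, "fingers": 1}, {"dx": 0, "dy": 0, "dz": 0, "twist": 0, "fingers": 1}, {"dx": 0, "dy": 0, "dz": 0, "twist": 0, "fingers": 1}], "force": 120}}

```text
clock: 6.9
tcp_pos: [0.52, 0.1898, 0.1448]
eef_rot: [0.607, 0.789, 0.079, 0.056]
ft_force: [12.0, 3.4, 1.7]
width: 0.164
```

```bash
python3 - <<'E'
from h import *
p,R,o=tool(); b=np.array([np.cos(.266),np.sin(.266),0])
print(p,R[:,2]@b,o['ft_force'],o['wrist_torque'],o['width'])
E
```

```text
[0.52002807 0.18978135 0.1447845 ] 0.19299699417929567 [11.99038855  3.4158422   1.69836821] [-0.87982425  2.9491452   0.07047545] 0.1642276042828185
```

The remaining tilt points along world +x. At the inlet tab that lies mostly within the pad plane, so it should do no harm. Releasing the lug and going up.

Emit:
{"name": "servo_tool", "arguments": {"motion": [{"dx": 0, "dy": 0, "dz": 0, "twist": 0, "fingers": 0}, {"dx": 0, "dy": 0, "dz": 0, "twist": 0, "fingers": 0}, {"dx": 0, "dy": 0, "dz": 0, "twist": 0, "fingers": 0}, {"dx": 0, "dy": 0, "dz": 0, "twist": 0, "fingers": 0}, {"dx": 0, "dy": 0, "dz": 0, "twist": 0, "fingers": 0}], "force": 60}}

```text
clock: 7.4
tcp_pos: [0.5176, 0.1893, 0.1428]
eef_rot: [0.607, 0.789, 0.078, 0.055]
ft_force: [0.4, 0.4, -0.3]
width: 0.501
```

```bash
python3 - <<'E'
from h import *
p,R,o=tool(); b=np.array([np.cos(.266),np.sin(.266),0])
print(p,R[:,2]@b,o['ft_force'],o['wrist_torque'],o['width'])
snap('wrist','w5')
E
```

```text
[0.51757762 0.18925472 0.14280534] 0.1899990452332908 [ 0.43809568  0.39408775 -0.26436822] [0.00501663 0.11886001 0.0629434 ] 0.5008014322881245
```

View pics/w5.png

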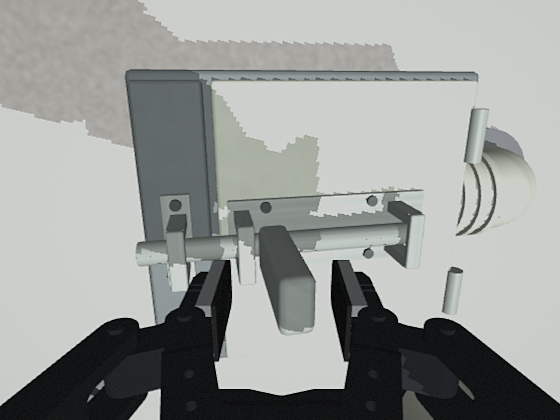

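```bash
cat >> h.py <<'E'
def plan2(t,n,xang=None,nt=None,twtot=None):
    p,R,o=tool(); nt=nt or n
    print('tcp',p.round(4),'zaxis',R[:,2].round(3),'xang',round(np.arctan2(R[1,0],R[0,0]),3),'yang',round(np.arctan2(R[1,1],R[0,1]),3),'ft',np.round(o['ft_force'],1),'tq',np.round(o['wrist_torque'],2),'t',round(o['clock'],2),'w',round(o['width'],3),'q',np.round(o['qpos'],2))
    w=(np.array(t)-p)*100/n; da=0
    if xang is not None: da=-((xang-np.arctan2(R[1,0],R[0,0])+np.pi)%(2*np.pi)-np.pi)
    if twtot is not None: da=twtot
    for i in range(n):
        d=R.T@w; tw=da/nt if i<nt else 0
        print('dx %.2f dy %.2f dz %.2f twist %.3f'%(*d,tw)); R=R@Rn.from_euler('z',tw).as_matrix()
E
python3 - <<'E'
from h import *
p=tool()[0]
plan2(p+[0,0,.1],3)
E
```

```text
tcp [0.5175 0.1893 0.1427] zaxis [ 0.181  0.057 -0.982] xang 1.831 yang 0.259 ft [ 0.1  0.2 -0.4] tq [-0.07  0.07 -0.03] t 7.45 w 0.504 q [ 0.31 -0.02  2.1  -0.    0.87  0.05]
dx 0.03 dy 0.63 dz -3.27 twist 0.000
dx 0.03 dy 0.63 dz -3.27 twist 0.000
dx 0.03 dy 0.63 dz -3.27 twist 0.000
```

Emit:
{"name": "servo_tool", "arguments": {"motion": [{"dx": 0, "dy": 0.4, "dz": -2.0, "twist": 0, "fingers": 0}, {"dx": 0, "dy": 0.6, "dz": -3.2, "twist": 0, "fingers": -1}, {"dx": 0, "dy": 0.6, "dz": -3.2, "twist": 0, "fingers": -1}, {"dx": 0, "dy": 0.4, "dz": -2.0, "twist": 0, "fingers": -1}, {"dx": 0, "dy": 0, "dz": 0, "twist": 0, "fingers": -1}]}}

```text
clock: 7.95
tcp_pos: [0.5152, 0.1877, 0.249]
eef_rot: [0.607, 0.789, 0.076, 0.053]
ft_force: [0.4, 0.2, 0.7]
width: 1.0
```

```bash
python3 - <<'E'
from h import *
plan2([.585,-.215,.26],12,3.036,12)
c=snap('scene','s6')
import cv2
cv2.imwrite('pics/s6z.png',cv2.resize(cv2.imread('pics/s6.png')[215:315,285:385],None,fx=6,fy=6,interpolation=cv2.INTER_CUBIC))
E
```

```text
tcp [0.5152 0.1877 0.249 ] zaxis [ 0.175  0.055 -0.983] xang 1.832 yang 0.259 ft [0.4 0.2 0.7] tq [ 0.03  0.08 -0.01] t 7.95 w 1.0 q [ 0.3  -0.11  1.98 -0.    1.08  0.04]
dx -3.39 dy -0.28 dz -0.17 twist -0.100
dx -3.35 dy -0.62 dz -0.17 twist -0.100
dx -3.27 dy -0.95 dz -0.17 twist -0.100
dx -3.16 dy -1.27 dz -0.17 twist -0.100
dx -3.01 dy -1.58 dz -0.17 twist -0.100
dx -2.84 dy -1.87 dz -0.17 twist -0.100
dx -2.64 dy -2.15 dz -0.17 twist -0.100
dx -2.41 dy -2.40 dz -0.17 twist -0.100
dx -2.16 dy -2.63 dz -0.17 twist -0.100
dx -1.88 dy -2.84 dz -0.17 twist -0.100
dx -1.59 dy -3.01 dz -0.17 twist -0.100
dx -1.28 dy -3.15 dz -0.17 twist -0.100
```

View pics/s6z.png

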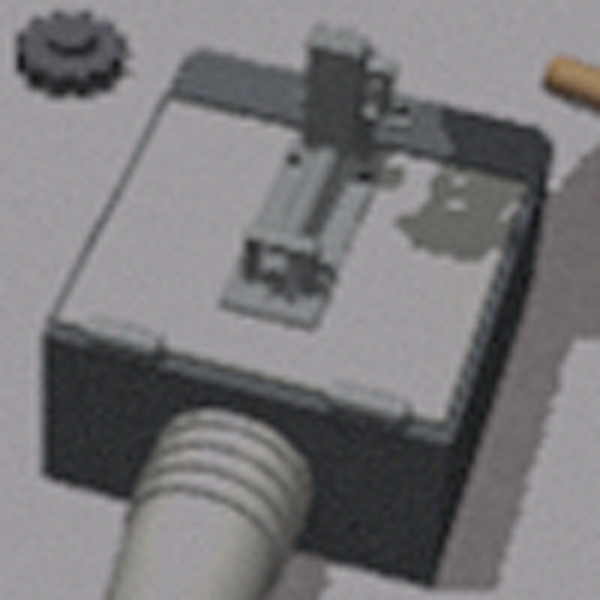

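```bash
python3 - <<'E'
from h import *
c=snap('wrist','w6')
im=cv2.imread('pics/w6.png'); print(proj(c,[.515,.191,.172]))
cv2.imwrite('pics/w6z.png',cv2.resize(im[90:260,120:420],None,fx=2.6,fy=2.6,interpolation=cv2.INTER_CUBIC))
E
```

```text
[[260.89616535 213.68243498]]
```

View pics/w6z.png

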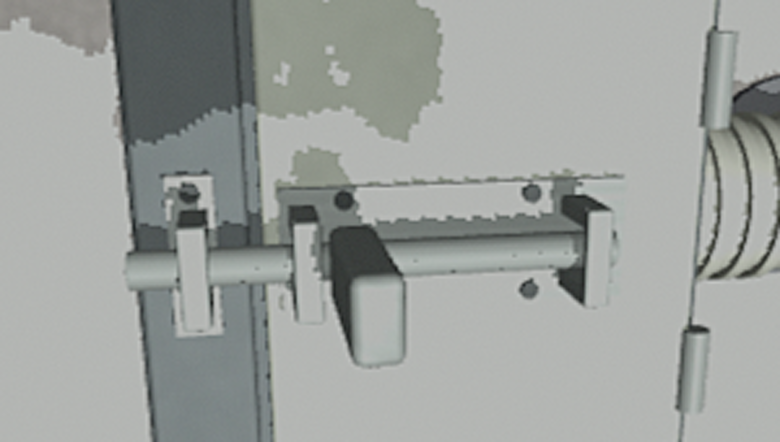

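```bash
python3 - <<'E'
from h import *
c=load('w6');b=np.array([np.cos(.266),np.sin(.266),0]); f=lambda x,y:(120+x/2.6,90+y/2.6)
l=plane(c,f(379,321),.172);k=plane(c,f(192,277),.125);print(l,k,(l-k)@b)
t=plane(c,f(128,269),.111);a=load('w1');t0=plane(a,(210,145),.111);print('tip',(t-t0)@b,(l-plane(a,(296.5,160),.172))@b)
# guides for scale: right guide top, left guide top
print((plane(c,f(598,258),.125)-plane(c,f(310,270),.125))@b)
E
```

```text
[0.51798103 0.19174437 0.172     ] [0.47365863 0.1802154  0.125     ] 0.045794256141847574
tip -0.038089041937312995 -0.039118583607866186
0.08620477111522283
```

```bash
python3 - <<'E'
from h import *
import cv2
b=np.array([np.cos(.266),np.sin(.266),0])
ims=[]
for tag,(x,y) in (('w5',(125,190)),('w6',(155,150))):
    im=cv2.imread(f'pics/{tag}.png')[y:y+110,x:x+160]; ims.append(cv2.resize(im,None,fx=4.9,fy=2.7*1,interpolation=cv2.INTER_CUBIC))
cv2.imwrite('pics/cmp.png',np.vstack(ims))
E
```

```text
(no output)
```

View pics/cmp.png

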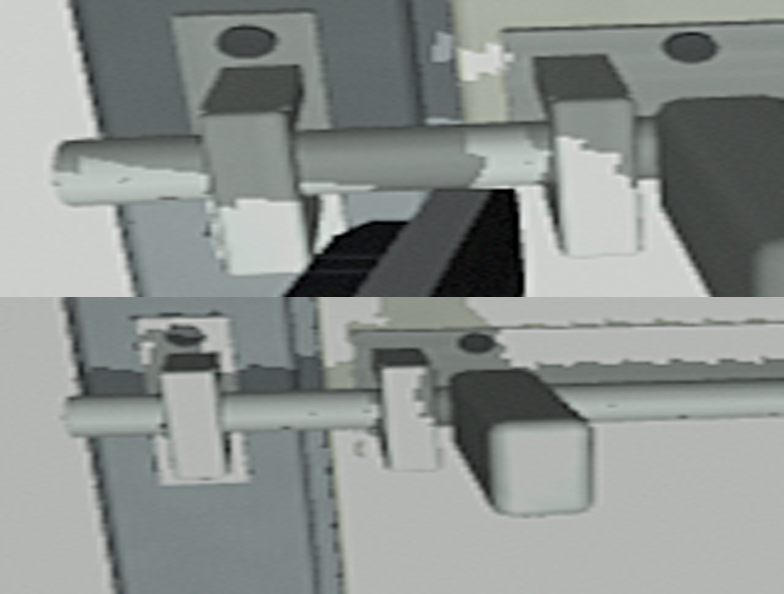

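```bash
python3 - <<'E'
from h import *
b=np.array([np.cos(.266),np.sin(.266),0])
w5=load('w5');w6=load('w6');w3=load('w3');w1=load('w1')
A=lambda x,y:(125+x/4.9,190+y/2.7); B=lambda x,y:(155+x/4.9,150+(y-297)/2.7)
for n,c,tip,sc in (('w5',w5,A(55,172),A(246,42)),('w6',w6,B(68,415),B(181,335)),('w3',w3,(130+43/4,180+238/3.5),(130+208/4,180+76/3.5)),('w1',w1,(160+200/4,110+143/4),(160+106/4,110+30/4))):
    print(n,(plane(c,tip,.111)-plane(c,sc,.098))@b)
E
```

```text
w5 -0.01890939362385284
w6 -0.017843202944281492
w3 -0.019866128995426547
w1 0.020345558273928848
```

```bash
python3 - <<'E'
from h import *
b=np.array([np.cos(.266),np.sin(.266),0])
a=load('w1'); f=lambda x,y:(160+x/4,110+y/4)
k=plane(a,f(88,150),.125)
for n,u,z in (('kL',f(65,160),.125),('kR',f(110,160),.125),('g1L',f(238,160),.125),('g1R',f(279,160),.125),('lugL',f(505,200),.172),('lugR',f(588,200),.172),('lid edge',f(225,300),.096)):
    print(n,round(((plane(a,u,z)-k)@b-.075)*1000,1))
E
```

```text
kL -79.5
kR -71.0
g1L -46.9
g1R -39.2
lugL 2.5
lugR 15.6
lid edge -55.4
```

The lug-to-guide gap is about 2.1–2.3 mm, against 2.2 mm expected when home. The start was about 6 mm in and it moved about 39 mm, so the bolt is home. Next, the inlet box.

Emit:
{"name": "servo_tool", "arguments": {"motion": [{"dx": -3.4, "dy": -0.3, "dz": -0.2, "twist": -0.1, "fingers": -1}, {"dx": -3.4, "dy": -0.6, "dz": -0.2, "twist": -0.1, "fingers": -1}, {"dx": -3.3, "dy": -1.0, "dz": -0.2, "twist": -0.1, "fingers": -1}, {"dx": -3.2, "dy": -1.3, "dz": -0.2, "twist": -0.1, "fingers": -1}, {"dx": -3.0, "dy": -1.6, "dz": -0.2, "twist": -0.1, "fingers": -1}]}}

```text
clock: 8.55
tcp_pos: [0.5369, 0.0167, 0.2388]
eef_rot: [0.381, 0.921, 0.055, 0.06]
ft_force: [0.6, 0.4, -0.6]
width: 0.997
```

```bash
python3 - <<'E'
from h import *
plan2([.600,-.22,.26],9,3.036,9)
E
```

```text
tcp [0.5369 0.0167 0.2388] zaxis [ 0.153  0.055 -0.987] xang 2.353 yang 0.793 ft [ 0.6  0.4 -0.6] tq [-0.05  0.07 -0.05] t 8.55 w 0.997 q [-0.06 -0.11  2.    0.07  1.1  -0.87]
dx -2.37 dy -1.33 dz -0.27 twist -0.076
dx -2.26 dy -1.51 dz -0.27 twist -0.076
dx -2.14 dy -1.67 dz -0.27 twist -0.076
dx -2.01 dy -1.83 dz -0.27 twist -0.076
dx -1.86 dy -1.98 dz -0.27 twist -0.076
dx -1.71 dy -2.12 dz -0.27 twist -0.076
dx -1.54 dy -2.24 dz -0.27 twist -0.076
dx -1.37 dy -2.35 dz -0.27 twist -0.076
dx -1.19 dy -2.45 dz -0.27 twist -0.076
```

Emit:
{"name": "servo_tool", "arguments": {"motion": [{"dx": -4.2, "dy": -2.5, "dz": -0.7, "twist": -0.13, "fingers": -1}, {"dx": -3.8, "dy": -3.0, "dz": -0.7, "twist": -0.13, "fingers": -1}, {"dx": -3.3, "dy": -3.5, "dz": -0.7, "twist": -0.13, "fingers": -1}, {"dx": -2.8, "dy": -3.9, "dz": -0.7, "twist": -0.13, "fingers": -1}, {"dx": -2.2, "dy": -4.2, "dz": -0.7, "twist": -0.13, "fingers": -1}]}}

```text
clock: 9.05
tcp_pos: [0.5803, -0.2183, 0.2531]
eef_rot: [0.062, 0.995, 0.035, 0.065]
ft_force: [0.1, 0.2, 0.1]
width: 0.999
```

```bash
python3 - <<'E'
from h import *
plan2([.600,-.22,.26],3,3.036,3)
c=snap('wrist','v1');print(proj(c,[[.585,-.225,.143],[.587,-.203,.08]]))
E
```

```text
tcp [ 0.5803 -0.2183  0.2531] zaxis [ 0.133  0.062 -0.989] xang 3.013 yang 1.452 ft [0.1 0.2 0.1] tq [-0.02  0.06 -0.01] t 9.05 w 0.999 q [-0.46  0.08  1.78  0.12  1.19 -1.95]
dx -0.68 dy 0.04 dz -0.14 twist -0.008
dx -0.68 dy 0.04 dz -0.14 twist -0.008
dx -0.68 dy 0.03 dz -0.14 twist -0.008
[[260.64211952 190.15738714]
 [283.97013517 160.8933379 ]]
```

View pics/v1.png

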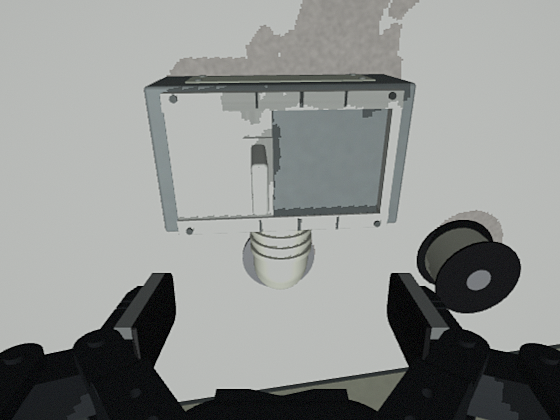

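Wrist view of the inlet box: the tab's top spans about (252–267, 165–213). Rail ticks are at (256/301/345, 99) and (259/298/337, 224).

```bash
python3 - <<'E'
from h import *
im=cv2.imread('pics/v1.png')
cv2.imwrite('pics/v1z.png',cv2.resize(im[70:250,140:420],None,fx=2.8,fy=2.8,interpolation=cv2.INTER_CUBIC))
E
```

```text
(no output)
```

View pics/v1z.png

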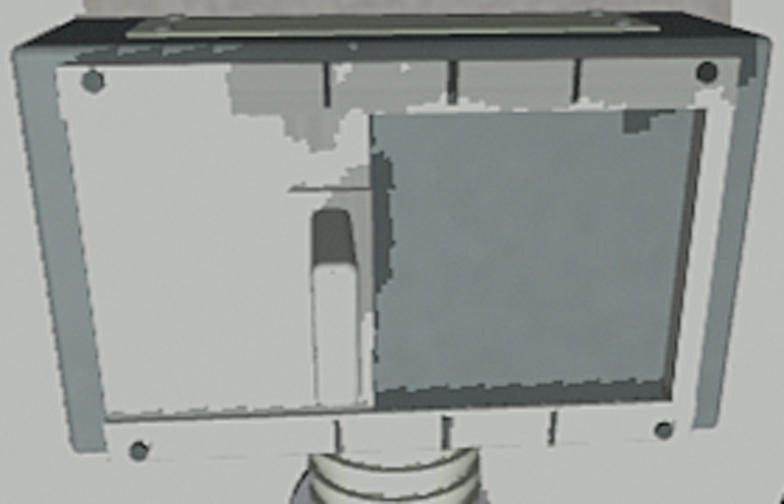

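```bash
python3 - <<'E'
from h import *
from scipy.optimize import least_squares
c=load('v1'); f=lambda x,y:((x+.5)/2.8-.5+140,(y+.5)/2.8-.5+70)
Y=[-.022,.013,.048]
I=[(f(*u),(-.056,y),.092) for u,y in zip([(327,84),(453,82),(576,80)],Y)]+[(f(*u),(.056,y),.092) for u,y in zip([(337,436),(446,432),(552,428)],Y)]
L=np.array([o[1] for o in I]);W=np.array([plane(c,o[0],o[2])[:2] for o in I])
g=lambda p:(p[:2]+L@np.array([[np.cos(p[2]),np.sin(p[2])],[-np.sin(p[2]),np.cos(p[2])]])-W).ravel()
r=least_squares(g,[.6,-.2,0]);p=r.x;print(p,(r.fun*1000).round(1))
t=plane(c,f(336,333),.143);e=t[:2]-p[:2];cs,sn=np.cos(p[2]),np.sin(p[2]);print('tab',t,'local',cs*e[0]+sn*e[1],-sn*e[0]+cs*e[1])
R=np.array([[cs,-sn],[sn,cs]]);print('half',p[:2]+R@[0,.013],'shut',p[:2]+R@[0,-.022])
E
```

```text
[ 0.5880076  -0.20361088 -0.11711413] [-1.   0.1 -0.9  0.  -0.9  0.2  1.  -0.   0.9 -0.3  0.9 -0.1]
tab [ 0.58371999 -0.22550532  0.143     ] local -0.0016999523497198254 -0.022245446988678856
half [ 0.58952661 -0.19069993] shut [ 0.58543698 -0.22546018]
```

```bash
python3 - <<'E'
from h import *
plan2([.587,-.225,.112],4)
E
```

```text
tcp [ 0.5817 -0.226   0.2535] zaxis [ 0.135  0.055 -0.989] xang 3.018 yang 1.456 ft [ 2.7 -4.7  0.8] tq [-0.19 -0.08 -0.03] t 9.1 w 1.005 q [-0.47  0.09  1.77  0.12  1.19 -1.96]
dx 0.32 dy -0.21 dz 3.52 twist 0.000
dx 0.32 dy -0.21 dz 3.52 twist 0.000
dx 0.32 dy -0.21 dz 3.52 twist 0.000
dx 0.32 dy -0.21 dz 3.52 twist 0.000
```

Emit:
{"name": "servo_tool", "arguments": {"motion": [{"dx": 0.3, "dy": -0.2, "dz": 2.5, "twist": 0, "fingers": -1}, {"dx": 0.3, "dy": -0.2, "dz": 3.5, "twist": 0, "fingers": -1}, {"dx": 0.3, "dy": -0.2, "dz": 3.5, "twist": 0, "fingers": -1}, {"dx": 0.3, "dy": -0.2, "dz": 2.5, "twist": 0, "fingers": -1}, {"dx": 0, "dy": 0, "dz": 0, "twist": 0, "fingers": -1}]}}

```text
clock: 9.6
tcp_pos: [0.5799, -0.2286, 0.1183]
eef_rot: [0.065, 0.996, 0.034, 0.06]
ft_force: [-1.3, 0.1, -0.2]
width: 0.998
```

```bash
python3 - <<'E'
from h import *
plan2([.587,-.2245,.111],1)
E
```

```text
tcp [ 0.5799 -0.2286  0.1183] zaxis [ 0.124  0.059 -0.991] xang 3.007 yang 1.445 ft [-1.3  0.1 -0.2] tq [-0.    0.11 -0.02] t 9.6 w 0.998 q [-0.48  0.21  1.9   0.13  0.96 -1.99]
dx -0.57 dy 0.44 dz 0.83 twist 0.000
```

Emit:
{"name": "servo_tool", "arguments": {"motion": [{"dx": -0.6, "dy": 0.4, "dz": 0.8, "twist": -0.01, "fingers": -1}, {"dx": 0, "dy": 0, "dz": 0, "twist": 0, "fingers": 0}, {"dx": 0, "dy": 0, "dz": 0, "twist": 0, "fingers": 1}, {"dx": 0, "dy": 0, "dz": 0, "twist": 0, "fingers": 1}, {"dx": 0, "dy": 0, "dz": 0, "twist": 0, "fingers": 1}], "force": 60}}

```text
clock: 10.1
tcp_pos: [0.589, -0.2239, 0.1126]
eef_rot: [0.06, 0.996, 0.033, 0.061]
ft_force: [0.9, 0.1, 0.7]
width: 0.333
```

Emit:
{"name": "servo_tool", "arguments": {"motion": [{"dx": 0, "dy": 0, "dz": 0, "twist": 0, "fingers": 1}, {"dx": 0, "dy": 0, "dz": 0, "twist": 0, "fingers": 1}, {"dx": 0, "dy": 0, "dz": 0, "twist": 0, "fingers": 1}, {"dx": 0, "dy": 0, "dz": 0, "twist": 0, "fingers": 1}, {"dx": 0, "dy": 0, "dz": 0, "twist": 0, "fingers": 1}]}}

```text
clock: 10.6
tcp_pos: [0.5895, -0.2246, 0.1139]
eef_rot: [0.058, 0.996, 0.031, 0.062]
ft_force: [0.7, 1.2, -1.5]
width: 0.141
```

```bash
python3 - <<'E'
from h import *
snap('wrist','v2')
plan2([.587,-.2245,.111],1)
E
```

```text
tcp [ 0.5895 -0.2246  0.1139] zaxis [ 0.127  0.055 -0.99 ] xang 3.02 yang 1.458 ft [ 0.8  1.1 -1.5] tq [-1.15  0.16 -0.14] t 10.65 w 0.138 q [-0.46  0.22  1.89  0.13  0.94 -1.99]
dx 0.29 dy -0.04 dz 0.25 twist 0.000
```

View pics/v2.png

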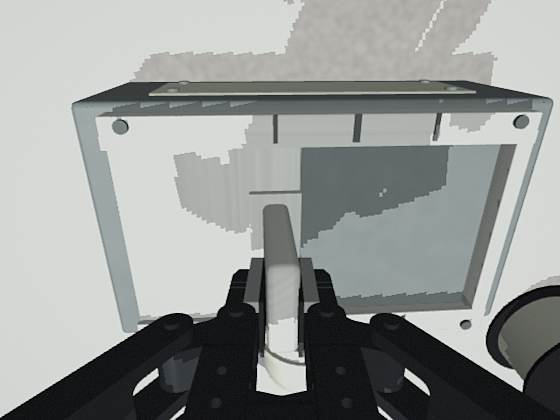

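Tab pinched: opening 11.7 mm. Now opening along tool +y.

Emit:
{"name": "servo_tool", "arguments": {"motion": [{"dx": 0, "dy": 0.7, "dz": 0, "twist": 0, "fingers": 1}, {"dx": 0, "dy": 0.7, "dz": 0, "twist": 0, "fingers": 1}, {"dx": 0, "dy": 0.7, "dz": 0, "twist": 0, "fingers": 1}, {"dx": 0, "dy": 0.7, "dz": 0, "twist": 0, "fingers": 1}, {"dx": 0, "dy": 0.5, "dz": 0, "twist": 0, "fingers": 1}], "force": 80}}

```text
clock: 11.15
tcp_pos: [0.5927, -0.1977, 0.114]
eef_rot: [0.058, 0.996, 0.024, 0.062]
ft_force: [0.6, -7.3, -5.9]
width: 0.13
```

```bash
cat >> h.py <<'E'
def sh():
    p,R,o=tool(); n=np.array([np.sin(.117),np.cos(.117),0])
    g0=np.array([.5895,-.2246,.1139])
    z0=np.array([.127,.055,-.99])
    for k in (0,.01,.019): print('travel at',k,((p-k*R[:,2])-(g0-k*z0))@n)
    print('p',p.round(4),'z.n',R[:,2]@n,'ft',np.round(o['ft_force'],1),'tq',np.round(o['wrist_torque'],2),'w',round(o['width'],3),'t',o['clock'])
E
python3 - <<'E'
from h import *
sh()
E
```

```text
travel at 0 0.027096214137493774
travel at 0.01 0.027234371018146315
travel at 0.019 0.02735871221073362
p [ 0.5927 -0.1977  0.114 ] z.n 0.055633416058674515 ft [ 0.6 -7.3 -5.9] tq [-2.72  0.39 -0.43] w 0.13 t 11.15
```

Emit:
{"name": "servo_tool", "arguments": {"motion": [{"dx": 0, "dy": 0.4, "dz": 0, "twist": 0, "fingers": 1}, {"dx": 0, "dy": 0.3, "dz": 0, "twist": 0, "fingers": 1}, {"dx": 0, "dy": 0.3, "dz": 0, "twist": 0, "fingers": 1}, {"dx": 0, "dy": 0.2, "dz": 0, "twist": 0, "fingers": 1}, {"dx": 0, "dy": 0.15, "dz": 0, "twist": 0, "fingers": 1}]}}

```text
clock: 11.65
tcp_pos: [0.5934, -0.1915, 0.1139]
eef_rot: [0.057, 0.996, 0.016, 0.063]
ft_force: [-0.1, -8.1, -5.2]
width: 0.127
```

```bash
python3 - <<'E'
from h import *
sh();snap('wrist','v3');sh()
E
```

```text
travel at 0 0.03334852149335035
travel at 0.01 0.033646202460874394
travel at 0.019 0.03391411533164601
p [ 0.5934 -0.1915  0.1139] z.n 0.03968100737152689 ft [-0.1 -8.1 -5.2] tq [-2.31  0.47 -0.44] w 0.127 t 11.65
travel at 0 0.03335706182496075
travel at 0.01 0.033655794466982115
travel at 0.019 0.03392465384480135
p [ 0.5934 -0.1915  0.1139] z.n 0.03957583992179274 ft [ 0.2 -8.9 -5. ] tq [-2.39  0.48 -0.46] w 0.127 t 11.7
```

View pics/v3.png

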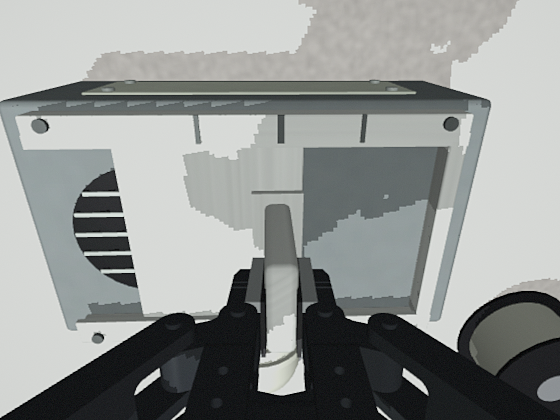

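```bash
python3 - <<'E'
from h import *
n=np.array([np.sin(.117),np.cos(.117),0])
ims=[cv2.resize(cv2.imread(f'pics/{t}.png')[100:215,180:380],None,fx=4,fy=2.6,interpolation=cv2.INTER_CUBIC) for t in('v2','v3')]
cv2.imwrite('pics/cmp2.png',np.vstack(ims))
E
```

```text
(no output)
```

View pics/cmp2.png

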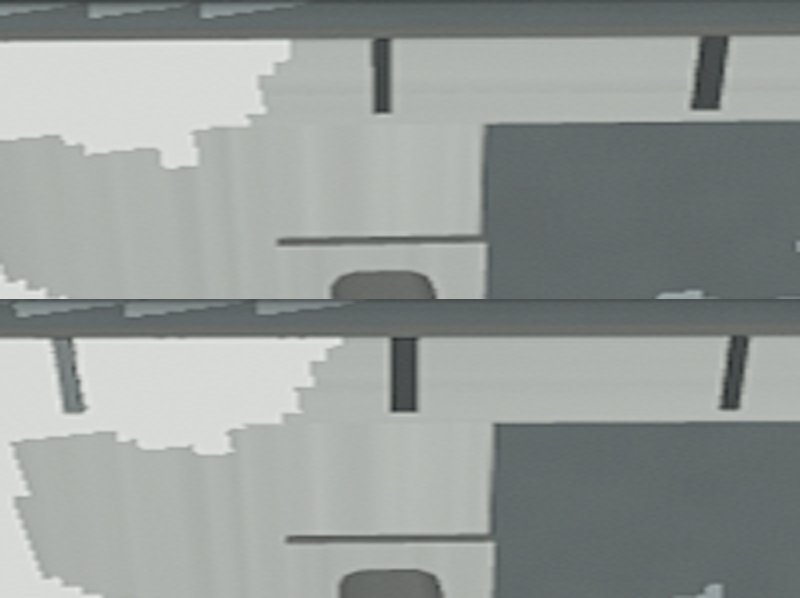

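```bash
python3 - <<'E'
from h import *
n=np.array([np.sin(.117),np.cos(.117),0])
f=lambda x,y,o:(180+x/4,100+(y-o)/2.6)
a=load('v2');b=load('v3')
for z in (.086,.091):
  A=(plane(a,f(486,170,0),z)-plane(a,f(382,75,0),.092))@n
  B=(plane(b,f(493.5,470,299),z)-plane(b,f(404,375,299),.092))@n
  print(z,A,B,'err',(B-A)*1000)
  A2=(plane(a,f(279,240,0),z)-plane(a,f(382,75,0),.092))@n
  B2=(plane(b,f(287,539,299),z)-plane(b,f(404,375,299),.092))@n
  print((B2-A2)*1000)
print((plane(b,f(404,375,299),.092)-plane(a,f(382,75,0),.092))@n)
E
```

```text
0.086 0.01223693450628407 0.01056876296918288 err -1.6681715371011894
-1.5549662016070016
0.091 0.011584000056970547 0.010041222512405527 err -1.5427775445650203
-1.4330718780384346
0.03496111068171541
```

Emit:
{"name": "servo_tool", "arguments": {"motion": [{"dx": 0, "dy": 0.28, "dz": 0, "twist": 0, "fingers": 1}, {"dx": 0, "dy": 0.15, "dz": 0, "twist": 0, "fingers": 1}, {"dx": 0, "dy": 0.15, "dz": 0, "twist": 0, "fingers": 1}, {"dx": 0, "dy": 0.15, "dz": 0, "twist": 0, "fingers": 1}, {"dx": 0, "dy": 0.15, "dz": 0, "twist": 0, "fingers": 1}]}}

```text
clock: 12.2
tcp_pos: [0.5936, -0.1899, 0.1139]
eef_rot: [0.058, 0.996, 0.01, 0.063]
ft_force: [0.6, -9.2, -4.9]
width: 0.126
```

```bash
python3 - <<'E'
from h import *
sh();snap('wrist','v4');sh()
cv2.imwrite('pics/v4z.png',cv2.resize(cv2.imread('pics/v4.png')[100:215,180:380],None,fx=4,fy=4,interpolation=cv2.INTER_CUBIC))
E
```

```text
travel at 0 0.03489711044848766
travel at 0.01 0.03531918653307049
travel at 0.019 0.03569905500919505
p [ 0.5936 -0.1899  0.1139] z.n 0.02724149566564734 ft [ 0.6 -9.2 -4.9] tq [-1.64  0.36 -0.32] w 0.126 t 12.2
travel at 0 0.03495565816891309
travel at 0.01 0.03537817803355835
travel at 0.019 0.03575844591173908
p [ 0.5936 -0.1899  0.1139] z.n 0.02719711765940427 ft [ 0.8 -8.2 -5.2] tq [-1.66  0.37 -0.31] w 0.126 t 12.25
```

View pics/v4z.png

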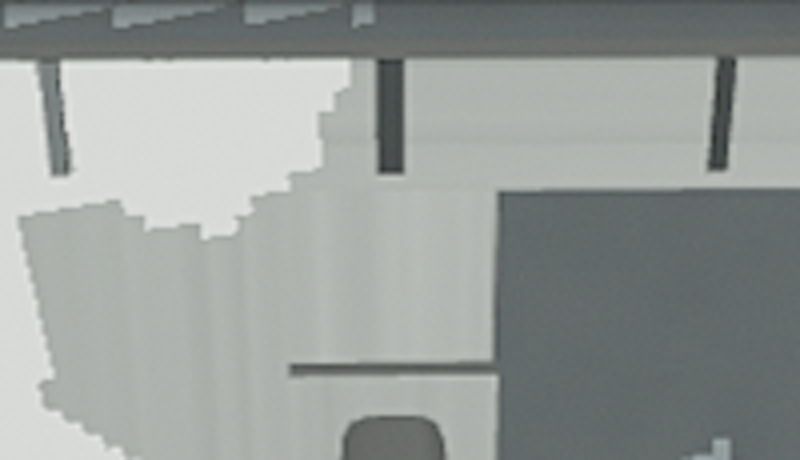

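```bash
python3 - <<'E'
from h import *
n=np.array([np.sin(.117),np.cos(.117),0])
f=lambda x,y,k:(180+x/4,100+y/k)
a=load('v2');b=load('v4');z=.09
A=(plane(a,f(486,170,2.6),z)-plane(a,f(382,75,2.6),.092))@n
B=(plane(b,f(496.5,262,4),z)-plane(b,f(390.5,116,4),.092))@n
A2=(plane(a,f(279,240,2.6),z)-plane(a,f(382,75,2.6),.092))@n
B2=(plane(b,f(290.5,370,4),z)-plane(b,f(390.5,116,4),.092))@n
print('err mm',(B-A)*1000,(B2-A2)*1000)
for i in range(3): snap('scene','e0');sh()
s=snap('side','e1')
E
```

```text
err mm 0.09152128507116004 0.24913097374429719
travel at 0 0.034988375853282294
travel at 0.01 0.035409136997356115
travel at 0.019 0.035787822027022596
p [ 0.5936 -0.1899  0.1139] z.n 0.027372989716546108 ft [ 1.4 -8.7 -4.5] tq [-1.65  0.38 -0.3 ] w 0.126 t 12.3
travel at 0 0.0350170991868927
travel at 0.01 0.035437398702673255
travel at 0.019 0.03581566826687574
p [ 0.5936 -0.1898  0.1139] z.n 0.027419152545875132 ft [ 1.2 -8.7 -5.3] tq [-1.67  0.33 -0.23] w 0.125 t 12.35
travel at 0 0.03496598275418615
travel at 0.01 0.03538613947585966
travel at 0.019 0.03576428052536586
p [ 0.5936 -0.1899  0.1138] z.n 0.027433431956577787 ft [ 1.7 -9.2 -5.5] tq [-1.66  0.38 -0.26] w 0.127 t 12.4
```

View pics/e0.png

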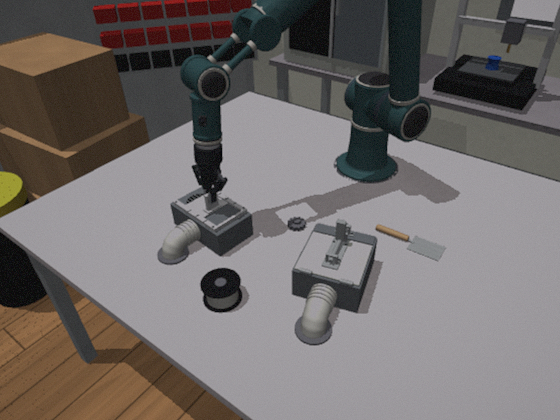

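The shutter is within about 0.3 mm of half travel and the hold is steady. The lug is in the home position, and the spool, gear and scraper haven't moved. Handing in.

```bash
python3 - <<'E'
from h import *
print(ticket.close_job())
E
```

```text
the job is handed in; nothing more can be done
None
```

The bolt is home in its keeper, and the shutter was then opened to half travel. The job was handed in at 12.4 s with the gripper still holding the tab.

- **Bolt:** It started about 6 mm in and moved about 39 mm. It then would not move further under a push of about 50 N, and the rod is visibly through the keeper. After release, the gap between lug and guide was about 2.1–2.3 mm, against 2.2 mm expected when home. Readings from single pictures disagreed by 1–2 mm, so I relied on the hard stop and the gap.
- **Shutter:** The camera check against the half-travel tick put it 0.1–0.25 mm past half. The arm's own position gave 35.0–35.8 mm, depending on the point along the pads. The load was 8–9 N, as expected there, and it held steady over five readings spanning 0.2 s.
- **Other objects:** The spool, gear and scraper look unmoved in the last scene picture. I judged this by eye and did not measure it.
- **Tool tilt:** The hard push on the bolt tilted the tool by about 0.2 rad. This had eased to about 0.13 rad by the time I took the tab, mostly in the plane of the pads. The grip held without any sign of slipping.

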